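# Reassemble the two gas burners

### The arm

A 6-joint arm with a two-finger parallel gripper is mounted at the origin on the work surface. World frame = base frame: x ahead of the robot, y to its left, z up, the work surface at z = 0. Lengths are in m, angles in rad, forces in N, time in s.
With the tool pointing down it reaches from about 0.25 to 0.725 m from the base axis. Payload 4 kg.
Tool frame: the origin (TCP) lies midway between the tips of the shut fingers; the grasp point (between the pads) lies bot.pinch_z behind it (bot.pinch_z is the distance from the TCP to the grasp point, in m); z points along the fingers, y is the direction in which the jaws open and shut (so a half turn about z gives the same grasp; the last joint's range is limited). The gripper opens to 85 mm and grips with 20 to 120 N. Pads are 22 mm wide; open, the fingers measure 114 mm over their backs; the gripper's body (76 mm by 85 mm) begins 54 mm behind the grasp point. The pads swing forward as they close: fully open they stand 13 mm farther back than shut.
Start: joints at [1.166, 0.241, 0.005, 1.335, 0, 1.571], TCP at [0.197, 0.46, 0.231] pointing down, gripper open.
Joint ranges: [-2.72, 2.72], [-1.05, 1.87], [-1.09, 1.28], [-1.99, 2.15], [-1.42, 1.44], [-3.14, 3.14]. Speed limits (rad/s): [2.79, 2.79, 3.14, 3.14, 3.14, 3.14].

### API

Orientations are given as a unit quaternion [x, y, z, w].
In Python, from workcell import bot gives the robot as it stands. The module is installed in compiled form; this text tells all that it offers.
- The arm moves only by the tool move_arm, never from a script. Its argument "series" is a list that holds one entry, the list of rows, each a list of 7 numbers: the shift along the world's x, y, z in cm, then the turn, a rotation vector about the world's x, y, z in degrees, then the opening, from 0 (shut) to 1 (fully open). A call has exactly 5 rows; each row shifts and turns the pose as measured when the row begins; what a row does not reach is not made up. A row lasts 1/10 s, in which the tool goes at most 50 mm and 8.59 degrees, less where a joint would pass 70% of its speed; a pose out of reach is approached as far as the arm can. A call with a gripper value outside its range is refused whole. The fingers move at their own pace and stop on an object; the grip force is fixed at half the most. Time passes only in rows, so rows that do not move let the fingers close, or fill a call up. It gives the time, the measured TCP pose, the force and the opening at its end, in the units of the state.
- bot.get_obs(): the state, without advancing time (a new reading comes with each control period).
- bot.camera(name): name is "scene" or "top" or "wrist"; returns (picture, depth): 384x512x3 uint8, red, green, blue; 384x512 float32, m along the optical axis (not along the pixel's ray), 0 where there is no reading.
- bot.camera_info(name): a dict with "vfov" (degrees; the focal length in pixels is half the picture's height over the tangent of half this angle, whatever the lens; pixels are square), "cx", "cy" (the principal point, pixels), "cam_to_world" (4x4, takes a point from camera to world coordinates); the wrist camera has in their place "tool_from_camera" (4x4, takes a point from camera to tool coordinates, whose origin is the TCP and whose axes are the flange's). Camera axes: x right, y down, z forward; pixel columns grow to the right and rows downward; lengths in m; the calibration is good to about 2 mm. A picture is of the moment at which its call begins: read the wrist's pose just before it. camera_info takes no time and is no camera call.
- bot.job_done(): hands the job in, once; it reports no verdict.
Trained networks look in the newest picture that a camera, given by its name, has taken for a name from the list of things; names that differ only in an ending like _2 or _b are one class to them, and where a whole thing is asked for, a point or a joint stands for the part that bears it (a point fixed in the world has none). Each returns a list of dicts, best first, with "confidence" (0 to 1); they miss things now and then, are a little off and sometimes report something else, mostly with a low value. They report only what shows in the picture. A call takes as long as a camera call. They do not tell look-alikes from the thing itself.
- bot.find_in(camera, target): "at" ([x, y, z] in m, in world coordinates, good to about 4 mm: the middle of the surface that is visible of it).
The state is a dict: "clock": time; "joint_pos": joint angles; "joint_vel": joint speeds; "tau": joint torques, N m; "eef_pos": TCP position; "tool_rot": TCP orientation; "ft_force": force on the tool from outside, world axes, zero at the start; "ft_torque": the same for the moment, N m; "grip_width": finger opening in m.
Only numpy, scipy, OpenCV 4.12 (cv2) and the standard library are available. Lean on these libraries where they do the work, as an engineer would, in place of code of your own. Each camera call takes 0.05 s, during which the arm holds its last target.

### The job

The burner parts of the small gas hob have been washed and lie on the draining mat: put both burners back together. First set each aluminium flame crown, spigot down, in the burner body of its own size so that it sits fully home and level; only when both crowns are in, lay the matching black cap, boss down, on each crown so that it seats flat all round. The pan supports stay off for now, and leave the two jars and the soap bottle where they stand.

Things in the scene. Friction and masses are not known exactly. Their poses are not given: they have to be found in the camera images.
- hob: Fixed steel two-burner hob, 510 by 290 mm, 6 mm high, with two black knobs 24 mm high at its front edge. Origin: centre of its underside, on the counter; x along its length to its rear edge, z up. The two burner bodies stand 220 mm apart on its middle line; either may be the front one.
- burner_large: Large burner body fixed on the hob: open grey cup, outside 56 mm, inside 44 mm across, 18 mm high, inner floor 6 mm up. Origin: centre of its underside, on the hob's top; x to the hob's rear, z up. White igniter pin (22 mm high) and copper sensor (20), 6 mm thick, stand at x 38, y -8 and +8 mm; other sides clear. The large crown's ring rests on the rim: its origin is then 8 mm above this one.
- burner_small: Small burner body fixed on the hob: open grey cup, outside 41 mm, inside 32 mm across, 18 mm high, inner floor 6 mm up. Origin: centre of its underside, on the hob's top; x to the hob's rear, z up. White pin (22 mm high) and copper sensor (20), 6 mm thick, stand at x 29, y -8 and +8 mm. The small crown's ring rests on the rim: its origin is then 8 mm above this one.
- crown_large: Large flame crown, loose, aluminium, dark slots round the edge; upright on the mat (top 4 mm above the counter). Origin: centre of its underside, z up; round, any yaw. Spigot 37 mm across (33 at the foot), 10 mm high, goes in the cup; above it a ring 64 mm across, 10 to 28 mm up, to grip. Top recess 48 mm across, 13 deep, for the large cap's boss. About 0.14 kg.
- crown_small: Small flame crown, loose, aluminium, upright on the mat (top 4 mm above the counter): spigot 25 mm across (21 at the foot), 10 mm high, goes in the cup; above it a ring 46 mm across, 10 to 28 mm up, to grip. Top recess 32 mm across, 13 deep, for the small cap's boss. Origin: centre of its underside, z up; round, any yaw. About 0.07 kg.
- cap_large: Large burner cap, loose, black enamel, boss down on the mat. Origin: centre of the boss's underside, z up; round. Boss 40 mm across (36 at the foot), 8 mm high; above it a disc 68 mm across, 8 to 18 mm up, to grip (top 3 mm bevelled). Seated, the disc rests on the large crown, overhanging it by 2 mm; the cap's origin is then 20 mm above the crown's. About 0.2 kg.
- cap_small: Small burner cap, loose, black enamel, boss down on the mat. Origin: centre of the boss's underside, z up; round. Boss 25 mm across (21 at the foot), 8 mm high; above it a disc 48 mm across, 8 to 18 mm up, to grip (top 3 mm bevelled). Seated, the disc rests on the small crown, overhanging it by 1 mm; the cap's origin is then 20 mm above the crown's. About 0.1 kg.
- jar_white: White ceramic jar with a wooden lid, 76 mm across, 78 mm high; bystander. Origin: centre of its underside.
- jar_black: Black jar with a wooden lid, 76 mm across, 78 mm high; bystander. Origin: centre of its underside.
- soap: Green soap bottle with a white cap, 60 mm across, 150 mm high; bystander. Origin: centre of its underside.
Not all that is in view belongs to the job. Leave any blue or red look-alike of the cap_small alone.

How it is judged:
On the way, in this order (a step that is already met when the one before it is completed fails the run):
1. both crowns sit home and level, each in the burner body of its size, with neither cap on a crown yet (horizontal distance between crown_large and burner_large below 0.006 m and z of crown_large in the frame of burner_large between 0.005 and 0.011 m and angle between each of crown_large, crown_small's own z axis and vertical below 0.08 rad and horizontal distance between crown_small and burner_small below 0.006 m and z of crown_small in the frame of burner_small between 0.005 and 0.011 m and horizontal distance between each of cap_large, cap_small and crown_large above 0.05 m and horizontal distance between each of cap_large, cap_small and crown_small above 0.05 m), for 0.2 s.
2. each cap sits flat on the crown of its size (horizontal distance between crown_large and burner_large below 0.006 m and z of crown_large in the frame of burner_large between 0.005 and 0.011 m and angle between each of crown_large, crown_small, cap_large, cap_small's own z axis and vertical below 0.08 rad and horizontal distance between crown_small and burner_small below 0.006 m and z of crown_small in the frame of burner_small between 0.005 and 0.011 m and horizontal distance between cap_large and crown_large below 0.006 m and z of cap_large in the frame of crown_large between 0.017 and 0.023 m and horizontal distance between cap_small and crown_small below 0.006 m and z of cap_small in the frame of crown_small between 0.017 and 0.023 m), for 0.2 s.
At the end, for the whole second after the job is handed in: Each crown is in the burner body of its size (centres within 6 mm, height within 3 mm of fully home, tilted less than 0.08 rad) and each cap is on the crown of its size (same tolerances), all released and at rest (all of step 2 and linear speed of each of crown_large, crown_small, cap_large, cap_small below 0.02 m/s); the robot touches nothing.
It fails at once if the white jar is moved by more than 30 mm (distance of jar_white from where it was at the start of the episode above 0.03 m).
It fails at once if the black jar is moved by more than 30 mm (distance of jar_black from where it was at the start of the episode above 0.03 m).
It fails at once if the soap bottle is moved by more than 30 mm (distance of soap from where it was at the start of the episode above 0.03 m).
It also fails if it takes over 99 s, if anything falls off the work surface, if the arm or the gripper's body presses on something with over 40 N, if the wrist force passes 120 N, or if a joint passes its speed limit or range.

## Working session

There is one attempt and no reset: what is moved stays moved. The work goes in short steps, Python scripts to look and compute and a tool call to move; the robot and the scene stay as the last step left them, time stands still between calls to the robot, and variables do not carry over. Pictures are saved under pics/ and viewed, and the job is handed in when it is done.

Besides the shell and the picture viewer there is one more tool, called after "Emit:" as name([rows], argument=value, ...), one row to a line, values as JSON. move_arm: Moves the arm, as the interface text tells. Its arguments: {"type":"object","properties":{"series":{"type":"array","items":{"type":"array","items":{"type":"array","items":{"type":"number"}}}}},"required":["series"]}

```bash
mkdir -p pics
cat > h.py <<'E'
import numpy as np, cv2
from workcell import bot
from scipy.spatial.transform import Rotation as R
def K(n):
    i=bot.camera_info(n); f=192/np.tan(np.radians(i["vfov"]/2)); return f,i["cx"],i["cy"],i
def cam(n,save=None):
    o=bot.get_obs(); p,d=bot.camera(n)
    if save: cv2.imwrite(f"pics/{save}.png",p[:,:,::-1])
    f,cx,cy,i=K(n)
    if n=="wrist":
        T=np.eye(4);T[:3,:3]=R.from_quat(o["tool_rot"]).as_matrix();T[:3,3]=o["eef_pos"];T=T@np.array(i["tool_from_camera"])
    else: T=np.array(i["cam_to_world"])
    v,u=np.mgrid[:384,:512]
    P=np.stack([(u-cx)/f*d,(v-cy)/f*d,d],-1)@T[:3,:3].T+T[:3,3]
    P[d==0]=np.nan
    return p,d,P,T
E
python3 - <<'E'
from h import *
o=bot.get_obs(); print({k:np.round(v,3) for k,v in o.items()}, bot.pinch_z)
for n in["scene","top"]:
    p,d,P,T=cam(n,n+"0"); np.savez(f"/tmp/{n}0.npz",p=p,P=P); print(n,T.round(2).tolist())
    for t in["burner_large","burner_small","crown_large","crown_small","cap_large","cap_small","jar_white","jar_black","soap","hob"]:
        if n=="top" or t[0]=='c': print(t,[(np.round(x["at"],3).tolist(),round(x["confidence"],2)) for x in bot.find_in(n,t)])
E
```

```text
{'clock': np.float64(0.0), 'joint_pos': array([ 1.166,  0.241,  0.004,  1.335, -0.   ,  1.571]), 'joint_vel': array([-0.001,  0.   , -0.001, -0.001, -0.002,  0.   ]), 'tau': array([-0.0000e+00, -3.7232e+01,  2.5241e+01,  1.7000e-02, -0.0000e+00,
       -0.0000e+00]), 'eef_pos': array([0.197, 0.459, 0.23 ]), 'tool_rot': array([ 0.201,  0.98 , -0.001, -0.   ]), 'ft_force': array([-0.064, -0.17 , -0.151]), 'ft_torque': array([ 0.02 ,  0.07 , -0.026]), 'grip_width': np.float64(0.086)} 0.0187
scene [[-0.43, 0.7, -0.57, 1.28], [0.9, 0.34, -0.26, 0.32], [0.01, -0.63, -0.78, 0.95], [0.0, 0.0, 0.0, 1.0]]
crown_large [([0.47, 0.172, 0.025], 0.69)]
crown_small [([0.624, 0.187, 0.023], 0.54), ([0.495, -0.437, 0.065], 0.26)]
cap_large [([0.471, 0.349, 0.024], 0.86), ([0.768, 0.186, 0.077], 0.31)]
cap_small [([0.606, 0.36, 0.024], 0.71), ([0.748, 0.345, 0.019], 0.65), ([0.637, 0.496, 0.016], 0.63)]
top [[-0.01, -1.0, 0.07, 0.5], [-1.0, 0.01, 0.01, 0.03], [-0.01, -0.07, -1.0, 1.19], [0.0, 0.0, 0.0, 1.0]]
burner_large [([0.44, -0.136, 0.012], 0.61)]
burner_small [([0.657, -0.108, 0.006], 0.95)]
crown_large [([0.477, 0.175, 0.021], 0.64)]
crown_small [([0.626, 0.189, 0.029], 0.62)]
cap_large [([0.468, 0.348, 0.028], 0.65), ([0.477, 0.174, 0.023], 0.16)]
cap_small [([0.6, 0.351, 0.022], 0.76), ([0.744, 0.338, 0.015], 0.71), ([0.635, 0.493, 0.018], 0.69), ([0.473, -0.441, 0.077], 0.32)]
jar_white [([0.741, 0.18, 0.08], 0.89)]
jar_black [([0.473, -0.442, 0.076], 0.94)]
soap [([0.581, -0.42, 0.095], 0.86)]
hob [([0.513, -0.133, 0.007], 0.89)]
```

View pics/top0.png

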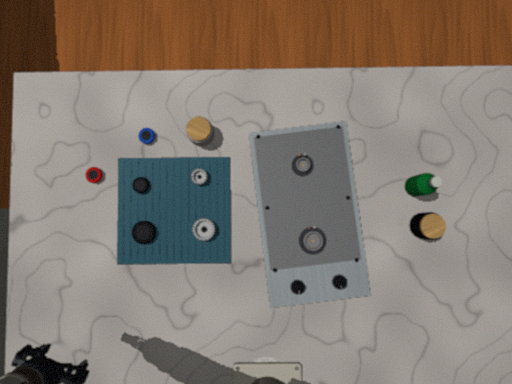

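View pics/scene0.png

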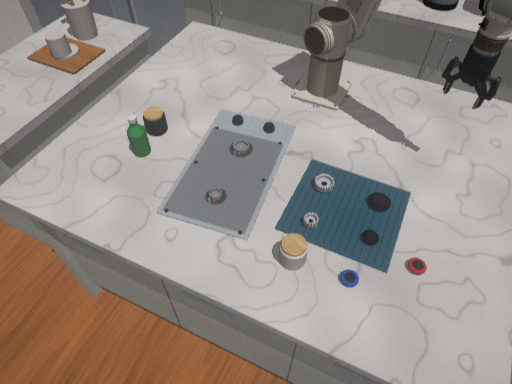

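Top view: large burner at (313,240), small burner at (303,165), crowns at (204,230) and (200,177), black caps at (145,232) and (142,185). The blue decoy is at (147,136) and the red one at (94,175).

Run:
```python
from h import *
print(np.round(bot.camera_info("wrist")["tool_from_camera"],4).tolist(), bot.camera_info("wrist")["vfov"],bot.camera_info("top")["vfov"])
z=np.load("/tmp/top0.npz");P=z["P"];s=np.load("/tmp/scene0.npz")["P"]
C=dict(cl=(.473,.174,.028,.036,.036),cs=(.626,.188,.026,.036,.028),al=(.469,.348,.018,.03,.038),as_=(.602,.355,.018,.03,.03),bl=(.44,-.136,.02,.028,.034),bs=(.657,-.108,.02,.028,.027))
for n,(x,y,a,b,r) in C.items():
  for Q,q in((P,'top'),(s,'scene')):
    Q=Q.reshape(-1,3)
    m=(np.hypot(Q[:,0]-x,Q[:,1]-y)<r)&(Q[:,2]>a)&(Q[:,2]<b)
    w=Q[m]
    if len(w)<4: print(n,q,len(w));continue
    (c,rr)=cv2.minEnclosingCircle(w[:,:2].astype(np.float32))
    print(n,q,len(w),np.round(c,4),round(rr,4),np.round(np.median(w[:,2]),4))
```

```text
[[-0.0006, -0.9565, -0.2919, 0.0744], [1.0, -0.0005, -0.0005, -0.0011], [0.0004, -0.2919, 0.9565, -0.1423], [0.0, 0.0, 0.0, 1.0]] 65.31666472412883 50.52775837968417
cl top 168 [0.4739 0.1748] 0.032 0.0322
cl scene 138 [0.4723 0.1758] 0.0332 0.0325
cs top 111 [0.625  0.1875] 0.0231 0.0321
cs scene 117 [0.624  0.1882] 0.0243 0.0324
al top 425 [0.4669 0.3488] 0.0344 0.0224
al scene 321 [0.4663 0.3492] 0.035 0.0233
as_ top 196 [0.6034 0.3589] 0.0237 0.0223
as_ scene 193 [0.6021 0.3596] 0.0249 0.0231
bl top 111 [ 0.4426 -0.1351] 0.0315 0.024
bl scene 85 [ 0.44   -0.1337] 0.0317 0.0239
bs top 62 [ 0.6602 -0.1098] 0.0234 0.0238
bs scene 61 [ 0.6602 -0.1104] 0.0247 0.0243
```

Emit:
move_arm([
  [[5,-4,0,0,0,8,1],[5,-4,0,0,0,8,1],[5,-4,0,0,0,8,1],[5,-4,0,0,0,8,1],[5,-4,0,0,0,0,1]],
])

```text
clock: 1.3
eef_pos: [0.3762, 0.3178, 0.2315]
tool_rot: [-0.061, 0.998, 0.001, -0.0]
ft_force: [0.1, 0.6, 0.2]
grip_width: 0.0852
```

Emit:
move_arm([
  [[4,-5,-2,0,0,0,1],[3,-5,-2,0,0,0,1],[2.5,-3.5,-2,0,0,0,1],[1,-1,-2,0,0,0,1],[0,0,-1,0,0,0,1]],
])

```text
clock: 1.8
eef_pos: [0.473, 0.1883, 0.1508]
tool_rot: [-0.057, 0.998, 0.003, 0.005]
ft_force: [0.3, -0.7, -0.1]
grip_width: 0.0849
```

```bash
cat >> h.py <<'E'
def fit(n,x,y,a,b,r,R0,save=None):
    p,d,P,T=cam(n,save); Q=P.reshape(-1,3)
    m=(np.hypot(Q[:,0]-x,Q[:,1]-y)<r)&(Q[:,2]>a)&(Q[:,2]<b); w=Q[m]
    if len(w)<10: print("few",len(w)); return
    c,rr=cv2.minEnclosingCircle(w[:,:2].astype(np.float32))
    # outer-edge fit with known radius, trimmed
    from scipy.optimize import least_squares
    ang=np.arctan2(w[:,1]-c[1],w[:,0]-c[0]); e=[]
    for k in range(36):
        s=w[np.abs((ang-(-np.pi+k*np.pi/18)+np.pi)%(2*np.pi)-np.pi)<.09]
        if len(s)>3: e.append(s[np.argsort(np.hypot(*(s[:,:2]-c).T))[-2],:2])
    e=np.array(e); f=least_squares(lambda q:np.hypot(*(e-q[:2]).T)-q[2],[*c,R0],loss="soft_l1",f_scale=.001)
    o=bot.get_obs()
    print(len(w),"minc",np.round(c,4),round(rr,4),"fit",np.round(f.x,4),len(e),"z",np.round(np.median(w[:,2]),4),"tcp",np.round(o["eef_pos"],4),"d_cm",np.round((f.x[:2]-o["eef_pos"][:2])*100,2))
E
python3 -c "
from h import *
fit('wrist',.473,.175,.029,.036,.037,.032,'w1')"
```

```text
1692 minc [0.4737 0.1734] 0.0328 fit [0.4734 0.1736 0.0318] 36 z 0.0316 tcp [0.4716 0.1887 0.1496] d_cm [ 0.17 -1.52]
```

Emit:
move_arm([
  [[0.2,-1.5,-2,0.6,0,0,1],[0,0,-4,0,0,0,1],[0,0,-4,0,0,0,1],[0,0,-2,0,0,0,1],[0,0,0,0,0,0,1]],
])

```text
clock: 2.35
eef_pos: [0.4733, 0.1799, 0.0304]
tool_rot: [-0.062, 0.998, 0.01, 0.007]
ft_force: [-0.5, -0.3, 0.5]
grip_width: 0.0852
```

```bash
python3 -c "
from h import *
o=bot.get_obs();print(o['eef_pos'],o['tool_rot'],R.from_quat(o['tool_rot']).as_matrix().round(4).tolist())
fit('wrist',.473,.175,.029,.036,.037,.032,'w2')"
```

```text
[0.47331004 0.17994185 0.03036926] [-0.06166022  0.99801658  0.01047882  0.00714939] [[-0.9923, -0.1232, 0.013], [-0.1229, 0.9922, 0.0218], [-0.0156, 0.02, -0.9997]]
4918 minc [0.4737 0.1738] 0.0329 fit [0.4734 0.1737 0.0322] 36 z 0.0316 tcp [0.4741 0.1803 0.0316] d_cm [-0.07 -0.66]
```

View pics/w2.png

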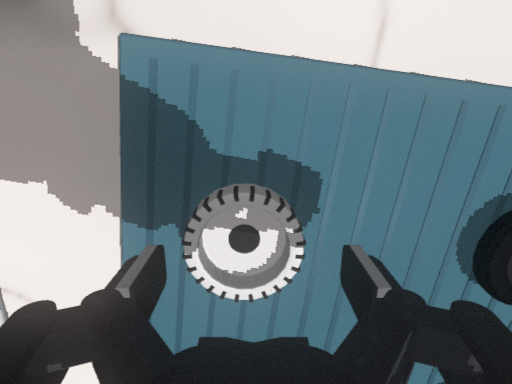

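Emit:
move_arm([
  [[0,-0.65,0,-1.2,0.8,0,1],[0,0,-1.5,0,0,0,1],[0,0,-1,0,0,0,1],[0,0,0,0,0,0,1],[0,0,0,0,0,0,1]],
])

```text
clock: 2.9
eef_pos: [0.4796, 0.1776, 0.014]
tool_rot: [-0.064, 0.998, 0.001, 0.006]
ft_force: [1.1, 0.5, 0.4]
grip_width: 0.0854
```

```bash
python3 -c "
from h import *
o=bot.get_obs();print(o['eef_pos'],o['ft_force'],R.from_quat(o['tool_rot']).as_matrix().round(4).tolist())
fit('wrist',.473,.175,.029,.036,.037,.032,'w3')"
```

```text
[0.47960683 0.17757944 0.01395212] [1.05569799 0.46032243 0.41986207] [[-0.9918, -0.1276, 0.0117], [-0.1275, 0.9918, 0.0031], [-0.012, 0.0016, -0.9999]]
6217 minc [0.4735 0.1733] 0.033 fit [0.4735 0.1737 0.0323] 36 z 0.0316 tcp [0.4797 0.1776 0.014 ] d_cm [-0.62 -0.39]
```

View pics/w3.png

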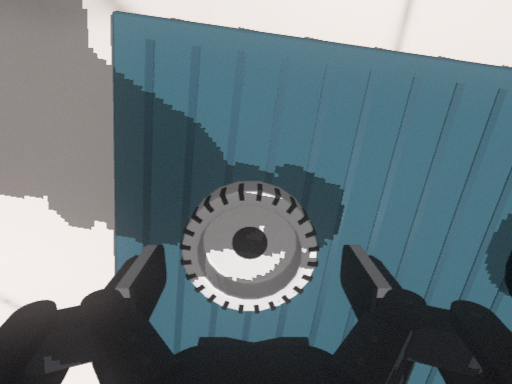

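Emit:
move_arm([
  [[-0.6,-0.4,-0.4,0,0.7,0,1],[0,0,-0.3,0,0,0,1],[0,0,-0.3,0,0,0,1],[0,0,0,0,0,0,1],[0,0,0,0,0,0,1]],
])

```text
clock: 3.45
eef_pos: [0.4738, 0.1731, 0.0046]
tool_rot: [-0.064, 0.998, 0.002, 0.0]
ft_force: [0.4, 1.1, 0.1]
grip_width: 0.0854
```

```bash
cat >> h.py <<'E'
def st():
    o=bot.get_obs();M=R.from_quat(o['tool_rot']).as_matrix()
    z=M[:,2]; c=np.degrees(np.cross(z,[0,0,-1])); yaw=np.degrees(np.arctan2(M[1,1],M[0,1]))
    print("t",round(float(o['clock']),2),"tcp",np.round(o['eef_pos'],4),"F",np.round(o['ft_force'],1),"tiltfix",c[:2].round(2),"jaw",yaw.round(2),"w",round(float(o['grip_width']),4))
    return o
E
python3 -c "
from h import *
st();fit('wrist',.473,.175,.029,.036,.037,.032,'w4');st()"
```

```text
t 3.45 tcp [0.4738 0.1731 0.0046] F [0.4 1.1 0.1] tiltfix [-0.21  0.01] jaw 97.29 w 0.0854
6863 minc [0.4736 0.174 ] 0.0331 fit [0.4734 0.1737 0.0323] 36 z 0.0315 tcp [0.4738 0.1731 0.0046] d_cm [-0.04  0.06]
t 3.5 tcp [0.4738 0.1731 0.0046] F [-0.3  0.5 -0.1] tiltfix [-0.21  0.01] jaw 97.29 w 0.0854
```

Emit:
move_arm([
  [[0,0.1,-0.3,0,0,0,1],[0,0,0,0,0,0,0.5],[0,0,0,0,0,0,0.5],[0,0,0,0,0,0,0.5],[0,0,0,0,0,0,0.5]],
])

```text
clock: 4.0
eef_pos: [0.474, 0.1745, 0.0021]
tool_rot: [-0.064, 0.998, 0.002, 0.001]
ft_force: [0.7, 0.2, -1.3]
grip_width: 0.0625
```

```bash
python3 -c "
from h import *
st();fit('wrist',.473,.175,.029,.036,.037,.032,'w5');st()"
```

```text
t 4.0 tcp [0.474  0.1745 0.0021] F [ 0.7  0.2 -1.3] tiltfix [-0.22  0.04] jaw 97.31 w 0.0625
7539 minc [0.4703 0.1747] 0.0364 fit [0.4734 0.1729 0.0323] 36 z 0.0316 tcp [0.474  0.1744 0.0021] d_cm [-0.06 -0.16]
t 4.05 tcp [0.474  0.1744 0.0021] F [ 0.8 -0.1 -0.8] tiltfix [-0.22  0.04] jaw 97.31 w 0.0626
```

View pics/w5.png

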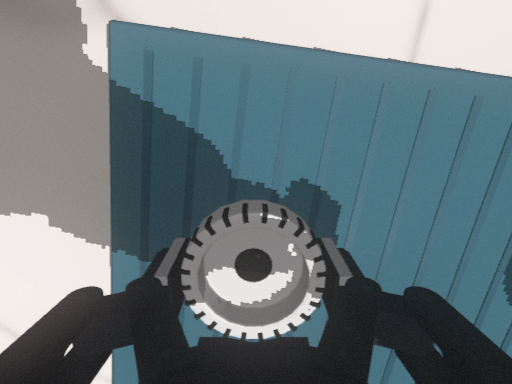

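Crown held between the pads (centre at pixel (253,265)). Lifting and carrying it over.

Emit:
move_arm([
  [[0,0,3,0,0,0,0.5],[0,0,4,0,0,0,0.5],[0,-2,4,0,0,0,0.5],[-0.5,-4.5,1,0,0,0,0.5],[-0.5,-4.5,0,0,0,0,0.5]],
])

```text
clock: 4.55
eef_pos: [0.4623, 0.0651, 0.1236]
tool_rot: [-0.069, 0.998, 0.001, -0.001]
ft_force: [0.3, -0.6, -2.5]
grip_width: 0.0622
```

Emit:
move_arm([
  [[-0.5,-4.5,0,0,0,0,0.5],[-0.5,-4.5,0,0,0,0,0.5],[-0.5,-4.5,0,0,0,0,0.5],[-0.5,-3,0,0,0,0,0.5],[0,-1,0,0,0,0,0.5]],
])

```text
clock: 5.05
eef_pos: [0.44, -0.1191, 0.1243]
tool_rot: [-0.068, 0.998, 0.0, -0.0]
ft_force: [0.4, -0.3, -0.8]
grip_width: 0.0622
```

```bash
python3 -c "
from h import *
st();fit('wrist',.442,-.135,.0225,.0255,.032,.028,'w6');st()"
```

```text
t 5.05 tcp [ 0.44   -0.1191  0.1243] F [ 0.4 -0.3 -0.8] tiltfix [-0.04 -0.  ] jaw 97.75 w 0.0622
779 minc [ 0.437  -0.1371] 0.0278 fit [ 0.4374 -0.1371  0.027 ] 27 z 0.0236 tcp [ 0.4405 -0.1196  0.1243] d_cm [-0.31 -1.75]
t 5.1 tcp [ 0.4405 -0.1196  0.1243] F [ 0.  -1.8 -2. ] tiltfix [0.01 0.02] jaw 97.73 w 0.0629
```

View pics/w6.png

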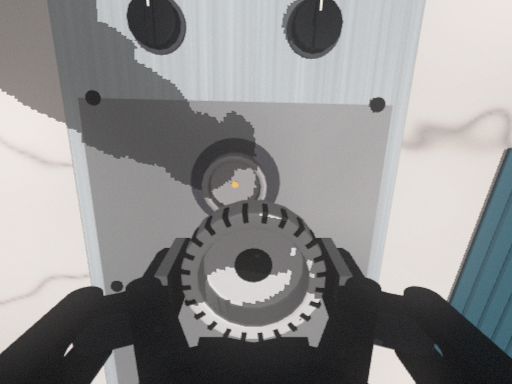

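Emit:
move_arm([
  [[3,-1,0,0,0,-1,0.5],[3,-0.7,0,0,0,0,0.5],[0,0,0,0,0,0,0.5],[0,0,0,0,0,0,0.5],[0,0,0,0,0,0,0.5]],
])

```text
clock: 5.6
eef_pos: [0.5, -0.1329, 0.1218]
tool_rot: [-0.059, 0.998, 0.002, -0.003]
ft_force: [-0.3, 0.1, -1.0]
grip_width: 0.062
```

```bash
python3 -c "
from h import *
st();fit('wrist',.438,-.136,.0225,.0255,.032,.028,'w7')
# crown in hand
p,d,P,T=cam('wrist');o=bot.get_obs();Q=P.reshape(-1,3)-o['eef_pos']
m=(np.hypot(Q[:,0],Q[:,1])<.045)&(Q[:,2]>.015)&(Q[:,2]<.045);print(np.histogram(Q[m,2],15))
for n in('top','scene'):
  fit(n,.438,-.136,.0215,.0255,.030,.028)
st()"
```

```text
t 5.6 tcp [ 0.5    -0.1329  0.1218] F [-0.3  0.1 -1. ] tiltfix [-0.26 -0.32] jaw 96.8 w 0.062
1349 minc [ 0.4376 -0.1372] 0.0277 fit [ 0.4375 -0.1372  0.0272] 36 z 0.0236 tcp [ 0.4997 -0.1327  0.1218] d_cm [-6.21 -0.44]
(array([5404, 1579,  578,  634,  684,  708, 2789, 4502,  266,  243,  266,
        222,  238,  442,  201]), array([0.01500341, 0.01700304, 0.01900267, 0.0210023 , 0.02300193,
       0.02500156, 0.02700119, 0.02900082, 0.03100046, 0.03300009,
       0.03499972, 0.03699935, 0.03899898, 0.04099861, 0.04299824,
       0.04499787]))
49 minc [ 0.4382 -0.1346] 0.0275 fit [ 0.4368 -0.1349  0.0265] 1 z 0.0239 tcp [ 0.4996 -0.1332  0.1221] d_cm [-6.28 -0.17]Traceback (most recent call last):
  File "<string>", line 8, in <module>
    fit(n,.438,-.136,.0215,.0255,.030,.028)
    ~~~^^^^^^^^^^^^^^^^^^^^^^^^^^^^^^^^^^^^
  File "h.py", line 28, in fit
    e=np.array(e); f=least_squares(lambda q:np.hypot(*(e-q[:2]).T)-q[2],[*c,R0],loss="soft_l1",f_scale=.001)
                     ~~~~~~~~~~~~~^^^^^^^^^^^^^^^^^^^^^^^^^^^^^^^^^^^^^^^^^^^^^^^^^^^^^^^^^^^^^^^^^^^^^^^^^^
    return func(*args, **kwargs)
    vector_fun = VectorFunction(
        fun_wrapped,
    ...<6 lines>...
        workers=workers
    )
    self._update_fun()
    ~~~~~~~~~~~~~~~~^^
    self.f = self.fun_wrapped(xp_copy(self.x))
             ~~~~~~~~~~~~~~~~^^^^^^^^^^^^^^^^^
    return np.atleast_1d(self.fun(x))
                         ~~~~~~~~^^^
    return self.f(x, *self.args, **self.kwargs)
           ~~~~~~^^^^^^^^^^^^^^^^^^^^^^^^^^^^^^
  File "h.py", line 28, in <lambda>
    e=np.array(e); f=least_squares(lambda q:np.hypot(*(e-q[:2]).T)-q[2],[*c,R0],loss="soft_l1",f_scale=.001)
                                                       ~^~~~~~
ValueError: operands could not be broadcast together with shapes (0,) (2,)
```

View pics/w7.png

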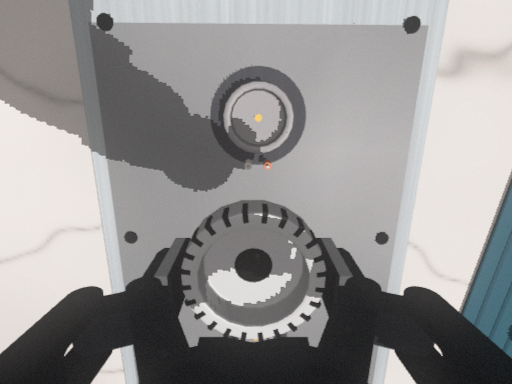

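```bash
cat >> h.py <<'E'
def hand(rad,zlo,zhi,save=None):
    p,d,P,T=cam("wrist",save); o=bot.get_obs(); t=o['eef_pos']; Q=P-t
    # aluminium/black top face points near top z, exclude fingers (|jaw coord|>rad)
    M=R.from_quat(o['tool_rot']).as_matrix(); L=Q@M
    g=(np.hypot(Q[...,0],Q[...,1])<rad+.006)&(Q[...,2]>zlo)&(Q[...,2]<zhi)
    xx=L[...,0]; yy=L[...,1]
    m=g&(np.abs(yy)<rad*.8)
    pts=L[m]; e=[]
    for y0 in np.arange(-.7,.71,.1)*rad:
        s=pts[np.abs(pts[:,1]-y0)<.002]
        if len(s)>5: e+= [s[np.argsort(s[:,0])[1],:2], s[np.argsort(s[:,0])[-2],:2]]
    e=np.array(e)
    from scipy.optimize import least_squares
    f=least_squares(lambda q:np.hypot(*(e-q[:2]).T)-q[2],[0,0,rad],loss="soft_l1",f_scale=.001).x
    print("hand(tool) ",np.round(f,4),len(e),"world off mm",np.round((M[:,:2]@f[:2])*1000,2), "z",np.round(np.median(Q[m][:,2]),4))
    print("  resid mm",np.round((np.hypot(*(e-f[:2]).T)-f[2])*1000,1))
E
python3 -c "
from h import *
hand(.032,.027,.033);hand(.032,.026,.034)"
```

```text
hand(tool)  [ 0.001  -0.0016  0.0319] 30 world off mm [-0.79 -1.7  -0.  ] z 0.0293
  resid mm [ 0.  -0.1  1.   0.1  0.3 -0.9 -0.6  0.1 -0.5 -0.4  0.   0.4  0.   0.4
 -0.  -0.3 -0.   0.4 -0.3  0.4  0.5 -0.5  0.2  0.2 -0.7 -0.3  0.7  0.6
 -0.4 -0.2]
hand(tool)  [ 0.0008 -0.0015  0.0321] 30 world off mm [-0.62 -1.63 -0.  ] z 0.0293
  resid mm [ 0.5 -0.1  0.4 -1.   0.  -0.5  0.4  0.  -0.7 -0.5  0.7  0.3 -0.5  0.5
  0.1 -0.2  0.2  0.4 -0.9  0.3 -0.1 -0.1  0.2  0.3 -0.3 -0.   0.3  0.5
 -0.5 -0.2]
```

Emit:
move_arm([
  [[-3,-0.1,0,0,0,0,0.5],[-3,-0.1,-2,0,0,0,0.5],[0,0,-3,0,0,0,0.5],[0,0,-2.5,0,0,0,0.5],[0,0,0,0,0,0,0.5]],
])

```text
clock: 6.4
eef_pos: [0.4386, -0.136, 0.0481]
tool_rot: [-0.059, 0.998, 0.001, 0.001]
ft_force: [-1.2, -0.2, -2.2]
grip_width: 0.0623
```

```bash
python3 -c "
from h import *
o=st(); print((np.array([.4382,-.1355,.0127])-o['eef_pos'])*100)"
```

```text
t 6.4 tcp [ 0.4386 -0.136   0.0481] F [-1.2 -0.2 -2.2] tiltfix [-0.11  0.11] jaw 96.71 w 0.0623
[-0.03512654  0.05427337 -3.53505131]
```

Emit:
move_arm([
  [[0,0.05,-0.8,0,0,0,0.5],[0,0,-0.8,0,0,0,0.5],[0,0,-0.6,0,0,0,0.5],[0,0,-0.5,0,0,0,0.5],[0,0,0,0,0,0,0.5]],
])

```text
clock: 6.9
eef_pos: [0.442, -0.1365, 0.0225]
tool_rot: [-0.059, 0.998, -0.0, 0.004]
ft_force: [-0.1, -0.3, -1.8]
grip_width: 0.0625
```

```bash
python3 -c "
from h import *
o=st(); print((np.array([.4382,-.1355,.0127])-o['eef_pos'])*100)"
```

```text
t 6.9 tcp [ 0.442  -0.1365  0.0225] F [-0.1 -0.3 -1.8] tiltfix [-0.    0.48] jaw 96.72 w 0.0625
[-0.38448392  0.09735876 -0.98036597]
```

Emit:
move_arm([
  [[-0.35,0.08,0.2,0,0.3,0,0.5],[-0.05,0,-0.3,0,0.1,0,0.5],[-0.03,0,-0.3,0,0,0,0.5],[-0.03,0,-0.3,0,0,0,0.5],[0,0,0,0,0,0,0.5]],
])

```text
clock: 7.4
eef_pos: [0.4382, -0.1359, 0.0159]
tool_rot: [-0.059, 0.998, -0.0, 0.001]
ft_force: [-1.0, 0.2, -2.1]
grip_width: 0.0622
```

```bash
python3 -c "
from h import *
o=st(); print((np.array([.4382,-.1355,.0127])-o['eef_pos'])*100)"
```

```text
t 7.4 tcp [ 0.4382 -0.1359  0.0159] F [-1.   0.2 -2.1] tiltfix [0.03 0.17] jaw 96.73 w 0.0622
[ 0.00377687  0.03524314 -0.3209492 ]
```

Inserting cleanly with no contact force; going the last 3 mm.

Emit:
move_arm([
  [[0,0.03,-0.2,0,0.1,0,0.5],[0,0,-0.15,0,0,0,0.5],[0,0,0,0,0,0,0.5],[0,0,0,0,0,0,0.5],[0,0,0,0,0,0,0.5]],
])

```text
clock: 7.9
eef_pos: [0.4383, -0.1356, 0.0122]
tool_rot: [-0.059, 0.998, -0.0, 0.001]
ft_force: [-0.4, 0.5, -0.9]
grip_width: 0.0621
```

```bash
python3 -c "
from h import *
o=st(); print((np.array([.4382,-.1355,.0127])-o['eef_pos'])*100)"
```

```text
t 7.9 tcp [ 0.4383 -0.1356  0.0122] F [-0.4  0.5 -0.9] tiltfix [0.04 0.07] jaw 96.73 w 0.0621
[-0.00966423  0.00980821  0.04849746]
```

Emit:
move_arm([
  [[0,0,0,0,0,0,1],[0,0,0,0,0,0,1],[0,0,0,0,0,0,1],[0,0,2,0,0,0,1],[0,0,4,0,0,0,1]],
])

```text
clock: 8.4
eef_pos: [0.4346, -0.1345, 0.0695]
tool_rot: [-0.059, 0.998, 0.001, -0.004]
ft_force: [0.3, 0.0, -0.4]
grip_width: 0.0852
```

Emit:
move_arm([
  [[0,0,3,0,0,0,1],[0,0,2,0,0,0,1],[0,0,0,0,0,0,1],[0,0,0,0,0,0,1],[0,0,0,0,0,0,1]],
])

```text
clock: 8.9
eef_pos: [0.4377, -0.1354, 0.1257]
tool_rot: [-0.059, 0.998, -0.0, 0.001]
ft_force: [-0.9, -0.3, -1.0]
grip_width: 0.0852
```

```bash
cat >> h.py <<'E'
def plane(x,y,r0,r1,a,b):
    p,d,P,T=cam("wrist"); Q=P.reshape(-1,3); q=np.hypot(Q[:,0]-x,Q[:,1]-y)
    w=Q[(q>r0)&(q<r1)&(Q[:,2]>a)&(Q[:,2]<b)]; A=np.c_[w[:,:2]-[x,y],np.ones(len(w))]
    s=np.linalg.lstsq(A,w[:,2],rcond=None)[0]; print("plane slope,z",s.round(4),len(w))
E
python3 -c "
from h import *
st();fit('wrist',.438,-.136,.036,.048,.037,.032,'w8');plane(.4375,-.137,.026,.031,.034,.05)
st()"
```

```text
t 8.9 tcp [ 0.4377 -0.1354  0.1257] F [-0.9 -0.3 -1. ] tiltfix [0.04 0.09] jaw 96.72 w 0.0852
2337 minc [ 0.438  -0.1369] 0.0327 fit [ 0.4377 -0.1371  0.032 ] 36 z 0.0415 tcp [ 0.4373 -0.1353  0.1254] d_cm [ 0.05 -0.18]
plane slope,z [ 0.0003 -0.0009  0.0417] 1349
t 9.0 tcp [ 0.4371 -0.1352  0.1252] F [-0.1  0.3 -0.9] tiltfix [ 0.01 -0.01] jaw 96.72 w 0.0853
```

View pics/w8.png

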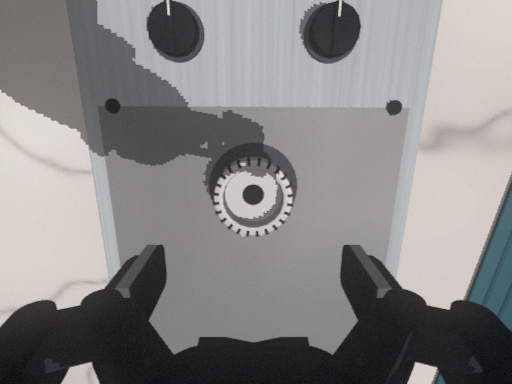

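Large crown is in, level (253,195), top at 41.7 mm, within 0.3 mm of centre. Next the small burner, then its crown.

Emit:
move_arm([
  [[4.6,0.5,0,0,0,0,1],[4.6,0.5,0,0,0,0,1],[4.6,0.5,0,0,0,0,1],[4.6,0.5,0,0,0,0,1],[3.5,0.5,0,0,0,0,1]],
])

```text
clock: 9.5
eef_pos: [0.6509, -0.1083, 0.1165]
tool_rot: [-0.056, 0.998, 0.002, -0.01]
ft_force: [0.7, -1.4, -0.5]
grip_width: 0.0855
```

```bash
python3 -c "
from h import *
st();fit('wrist',.656,-.111,.0225,.0255,.0235,.0205,'w9')
st()"
```

```text
t 9.5 tcp [ 0.6509 -0.1083  0.1165] F [ 0.7 -1.4 -0.5] tiltfix [-0.21 -1.21] jaw 96.45 w 0.0855
623 minc [ 0.656  -0.1122] 0.0205 fit [ 0.6559 -0.1126  0.0197] 36 z 0.0235 tcp [ 0.6556 -0.107   0.1145] d_cm [ 0.03 -0.55]
t 9.55 tcp [ 0.6556 -0.107   0.1145] F [6.3 0.5 0.2] tiltfix [-0.25 -1.02] jaw 96.56 w 0.0851
```

View pics/w9.png

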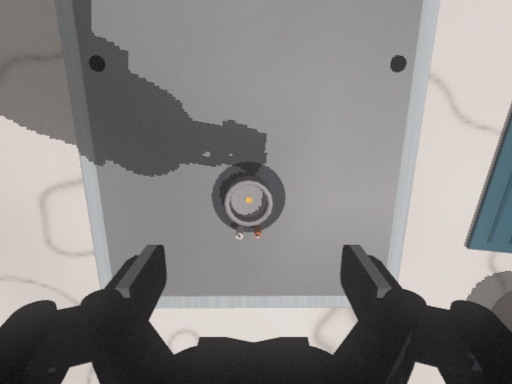

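Emit:
move_arm([
  [[-0.5,4.5,0,0,-1,0,1],[-0.6,4.5,0,0,0,0,1],[-0.6,4.5,0,0,0,0,1],[-0.5,4.5,0,0,0,0,1],[-0.5,4.5,0,0,0,0,1]],
])

```text
clock: 10.05
eef_pos: [0.6263, 0.1174, 0.1021]
tool_rot: [-0.051, 0.999, 0.001, -0.007]
ft_force: [0.1, 0.2, 0.3]
grip_width: 0.0855
```

Emit:
move_arm([
  [[-0.2,4,-1,0,0,0,1],[0,2,-1,0,0,0,1],[0,0.5,-1,0,0,0,1],[0,0,0,0,0,0,1],[0,0,0,0,0,0,1]],
])

```text
clock: 10.55
eef_pos: [0.6181, 0.1896, 0.0644]
tool_rot: [-0.056, 0.998, 0.0, -0.012]
ft_force: [-0.2, -0.8, 0.5]
grip_width: 0.0853
```

```bash
python3 -c "
from h import *
st();fit('wrist',.6245,.187,.029,.036,.028,.023,'w10')
st()"
```

```text
t 10.55 tcp [0.6181 0.1896 0.0644] F [-0.2 -0.8  0.5] tiltfix [ 0.04 -1.39] jaw 96.4 w 0.0853
2033 minc [0.6248 0.1863] 0.0238 fit [0.6243 0.1864 0.0229] 36 z 0.0315 tcp [0.618  0.1892 0.0643] d_cm [ 0.64 -0.28]
t 10.6 tcp [0.618  0.1892 0.0643] F [ 0.5 -0.3 -0.6] tiltfix [ 0.05 -1.42] jaw 96.36 w 0.0855
```

View pics/w10.png

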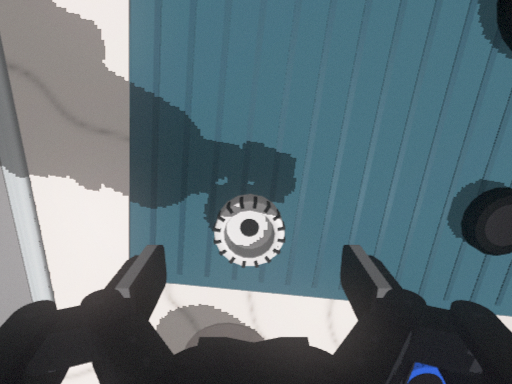

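Emit:
move_arm([
  [[0.6,-0.1,-1,0,-1.4,0,1],[0,0,-1.5,0,0,0,1],[0,0,-1,0,0,0,1],[0,0,-0.5,0,0,0,1],[0,0,0,0,0,0,1]],
])

```text
clock: 11.1
eef_pos: [0.6272, 0.1806, 0.0257]
tool_rot: [-0.05, 0.999, -0.001, 0.002]
ft_force: [-1.3, 0.2, -1.0]
grip_width: 0.0852
```

```bash
python3 -c "
from h import *
o=st(); print((np.array([.6245,.188,.006])-o['eef_pos'])*100)"
```

```text
t 11.1 tcp [0.6272 0.1806 0.0257] F [-1.3  0.2 -1. ] tiltfix [0.06 0.25] jaw 95.76 w 0.0852
[-0.27318575  0.73891371 -1.96885109]
```

Emit:
move_arm([
  [[-0.3,0.7,-0.3,0,0.2,0.7,1],[0,0.05,-0.6,0,0,0,1],[0,0.05,-0.5,0,0,0,1],[0,0,0,0,0,0,1],[0,0,0,0,0,0,1]],
])

```text
clock: 11.6
eef_pos: [0.6252, 0.1894, 0.0122]
tool_rot: [-0.057, 0.998, -0.0, 0.002]
ft_force: [-0.1, -0.3, 0.6]
grip_width: 0.0852
```

```bash
python3 -c "
from h import *
o=st(); print((np.array([.6245,.188,.006])-o['eef_pos'])*100)"
```

```text
t 11.6 tcp [0.6252 0.1894 0.0122] F [-0.1 -0.3  0.6] tiltfix [0.01 0.19] jaw 96.5 w 0.0852
[-0.07052574 -0.14402161 -0.62431431]
```

Emit:
move_arm([
  [[-0.1,-0.15,-0.35,0,0.2,0,1],[0,0,-0.3,0,0,0,1],[0,0,0,0,0,0,1],[0,0,0,0,0,0,0.3],[0,0,0,0,0,0,0.3]],
])

```text
clock: 12.1
eef_pos: [0.6243, 0.1879, 0.0055]
tool_rot: [-0.057, 0.998, -0.0, -0.0]
ft_force: [-0.3, 0.7, -0.4]
grip_width: 0.0594
```

Emit:
move_arm([
  [[0,0,0,0,0,0,0.3],[0,0,0,0,0,0,0.3],[0,0,0,0,0,0,0.3],[0,0,0,0,0,0,0.3],[0,0,1,0,0,0,0.3]],
])

```text
clock: 12.6
eef_pos: [0.623, 0.1875, 0.0144]
tool_rot: [-0.057, 0.998, -0.0, -0.002]
ft_force: [-0.3, 0.5, -1.2]
grip_width: 0.0436
```

```bash
python3 -c "
from h import *
o=st(); hand(.023,.0,.06,'w11')"
```

```text
t 12.6 tcp [0.623  0.1875 0.0144] F [-0.3  0.5 -1.2] tiltfix [ 0.06 -0.18] jaw 96.5 w 0.0436
hand(tool)  [ 0.0019 -0.0018  0.0231] 30 world off mm [-1.66 -1.98 -0.  ] z 0.0181
  resid mm [ 0.4 -0.2  0.2 -0.7 -0.6 -0.4 -0.4  0.3  0.7  0.2  0.7  0.2 -1.1 -0.
 -0.1  0.3  0.4  0.3  0.6  0.3 -0.9 -0.4 -0.3 -0.1  0.6  0.4  0.4  0.
 -0.7 -0.3]
```

View pics/w11.png

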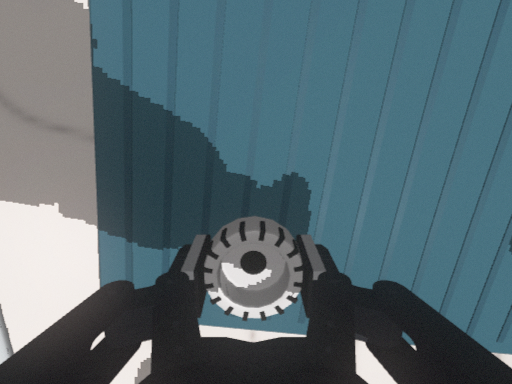

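Small crown held (centre (253,263)). Carrying it to the small burner.

Emit:
move_arm([
  [[0,0,3,0,0,0,0.3],[0,0,4,0,0,0,0.3],[0.3,-3,3,0,0,0,0.3],[0.5,-4.5,0,0,0,0,0.3],[0.5,-4.5,0,0,0,0,0.3]],
])

```text
clock: 13.15
eef_pos: [0.6376, 0.0719, 0.124]
tool_rot: [-0.063, 0.998, 0.001, 0.003]
ft_force: [-0.7, 0.4, -1.1]
grip_width: 0.0436
```

Emit:
move_arm([
  [[0.6,-4.5,0,0,0,0,0.3],[0.6,-4.5,0,0,0,0,0.3],[0.6,-4,0,0,0,0,0.3],[0.5,-3,0,0,0,0,0.3],[0,0,0,0,0,0,0.3]],
])

```text
clock: 13.65
eef_pos: [0.6631, -0.1006, 0.1301]
tool_rot: [-0.06, 0.998, -0.001, 0.008]
ft_force: [-0.1, -0.8, -0.8]
grip_width: 0.0436
```

```bash
python3 -c "
from h import *
o=st(); hand(.023,.023,.030);fit('wrist',.656,-.111,.0225,.0255,.0235,.0205,'w12');st()"
```

```text
t 13.65 tcp [ 0.6631 -0.1006  0.1301] F [-0.1 -0.8 -0.8] tiltfix [0.06 0.87] jaw 96.87 w 0.0436
hand(tool)  [ 0.0002 -0.003   0.0231] 30 world off mm [ 0.19 -2.95  0.  ] z 0.0255
  resid mm [ 0.6  0.3 -0.5 -0.6 -0.5 -0.1  0.2  0.4  0.4  0.2 -0.3 -0.4 -0.5 -0.
  0.2  0.4  1.   0.4 -0.4 -0.5 -1.2 -0.2  0.8  0.2  0.2  0.1 -0.1 -0.4
  0.   0.2]
579 minc [ 0.6561 -0.1127] 0.0202 fit [ 0.6559 -0.1126  0.0196] 36 z 0.0236 tcp [ 0.6627 -0.0969  0.1299] d_cm [-0.68 -1.57]
t 13.75 tcp [ 0.6627 -0.0969  0.1299] F [-0.2 -0.1 -1.2] tiltfix [-0.05  0.82] jaw 97.08 w 0.0435
```

View pics/w12.png

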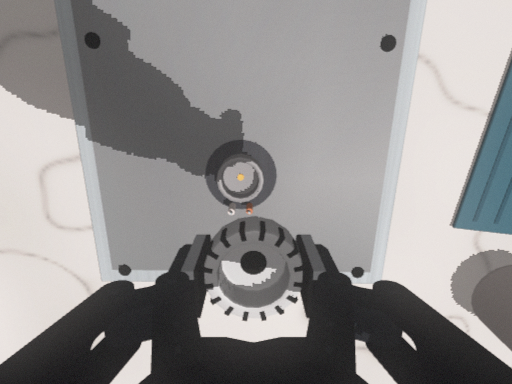

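```bash
python3 -c "
from h import *
o=st(); hand(.023,.023,.030);st()"
```

```text
t 13.75 tcp [ 0.6627 -0.0969  0.1299] F [-0.2 -0.1 -1.2] tiltfix [-0.05  0.82] jaw 97.08 w 0.0435
hand(tool)  [ 0.0002 -0.0025  0.0229] 30 world off mm [ 0.17 -2.54 -0.  ] z 0.0257
  resid mm [ 0.1  0.3 -0.7 -0.7 -0.5 -0.2 -0.3  0.4  1.1  0.6 -0.1 -0.2 -0.1  0.2
  0.3  0.6  0.9  0.6 -0.1 -0.5 -1.3 -0.5  1.  -0.4  0.2  0.3 -0.8 -0.5
  0.7 -0.2]
t 13.8 tcp [ 0.6626 -0.0955  0.1298] F [-0.6  0.9 -0.6] tiltfix [-0.07  0.79] jaw 97.19 w 0.0437
```

Emit:
move_arm([
  [[-0.7,-1.5,-1,0,0.8,-0.6,0.3],[0,0,-2.5,0,0,0,0.3],[0,0,-2,0,0,0,0.3],[0,0,-1,0,0,0,0.3],[0,0,0,0,0,0,0.3]],
])

```text
clock: 14.3
eef_pos: [0.6533, -0.1068, 0.0619]
tool_rot: [-0.061, 0.998, 0.0, -0.002]
ft_force: [0.3, 0.2, -0.2]
grip_width: 0.0438
```

```bash
python3 -c "
from h import *
o=st(); print((np.array([.6557,-.1109,.0158])-o['eef_pos'])*100)"
```

```text
t 14.3 tcp [ 0.6533 -0.1068  0.0619] F [ 0.3  0.2 -0.2] tiltfix [-0.04 -0.21] jaw 96.99 w 0.0438
[ 0.24355592 -0.41173244 -4.60727292]
```

Emit:
move_arm([
  [[0.25,-0.4,-1,0,-0.2,-0.4,0.3],[0,0,-1,0,0,0,0.3],[0,0,-0.5,0,0,0,0.3],[0,0,0,0,0,0,0.3],[0,0,0,0,0,0,0.3]],
])

```text
clock: 14.8
eef_pos: [0.657, -0.1106, 0.0365]
tool_rot: [-0.058, 0.998, -0.0, 0.001]
ft_force: [-0.4, 0.5, -0.3]
grip_width: 0.0439
```

```bash
python3 -c "
from h import *
o=st(); print((np.array([.6557,-.1109,.0158])-o['eef_pos'])*100);hand(.023,.023,.030)"
```

```text
t 14.8 tcp [ 0.657  -0.1106  0.0365] F [-0.4  0.5 -0.3] tiltfix [-0.    0.13] jaw 96.64 w 0.0439
[-0.13468063 -0.03386823 -2.06905943]
hand(tool)  [ 0.0001 -0.0012  0.023 ] 30 world off mm [ 0.05 -1.16  0.  ] z 0.0255
  resid mm [ 0.4  0.4  0.2 -0.6 -0.4 -0.7 -0.6 -0.2  0.2  0.5  0.2  0.5 -0.8 -0.
 -0.2  0.3  0.8  0.4  0.8  0.1 -0.7 -0.4 -0.4 -0.2  0.9  0.1  0.9  0.
 -0.8 -0.4]
```

Emit:
move_arm([
  [[-0.12,-0.05,-0.6,0,0.1,0,0.3],[0,0,-0.5,0,0,0,0.3],[0,0,-0.3,0,0,0,0.3],[0,0,0,0,0,0,0.3],[0,0,0,0,0,0,0.3]],
])

```text
clock: 15.35
eef_pos: [0.6565, -0.1113, 0.0225]
tool_rot: [-0.058, 0.998, -0.0, 0.001]
ft_force: [0.5, -0.2, -0.8]
grip_width: 0.0438
```

```bash
python3 -c "
from h import *
o=st(); print((np.array([.6557,-.1112,.0158])-o['eef_pos'])*100)"
```

```text
t 15.35 tcp [ 0.6565 -0.1113  0.0225] F [ 0.5 -0.2 -0.8] tiltfix [0.02 0.14] jaw 96.63 w 0.0438
[-0.07672388  0.0100381  -0.67375584]
```

Emit:
move_arm([
  [[-0.07,0,-0.3,0,0.1,0,0.3],[0,0,-0.25,0,0,0,0.3],[0,0,-0.15,0,0,0,0.3],[0,0,0,0,0,0,0.3],[0,0,0,0,0,0,0.3]],
])

```text
clock: 15.85
eef_pos: [0.6563, -0.1113, 0.016]
tool_rot: [-0.058, 0.998, -0.0, 0.001]
ft_force: [0.3, -0.7, 0.0]
grip_width: 0.0439
```

```bash
python3 -c "
from h import *
o=st(); print((np.array([.6557,-.1112,.0158])-o['eef_pos'])*100)"
```

```text
t 15.85 tcp [ 0.6563 -0.1113  0.016 ] F [ 0.3 -0.7  0. ] tiltfix [0.03 0.12] jaw 96.64 w 0.0439
[-0.05894244  0.01386594 -0.01671986]
```

Emit:
move_arm([
  [[0,0,-0.05,0,0,0,0.3],[0,0,0,0,0,0,1],[0,0,0,0,0,0,1],[0,0,0,0,0,0,1],[0,0,0,0,0,0,1]],
])

```text
clock: 16.35
eef_pos: [0.6567, -0.1114, 0.0159]
tool_rot: [-0.058, 0.998, -0.0, 0.002]
ft_force: [-0.4, -0.3, -0.3]
grip_width: 0.0853
```

Emit:
move_arm([
  [[0,0,3,0,0,0,1],[0,0,4,0,0,0,1],[0,0,4,0,0,0,1],[0,0,0,0,0,0,1],[0,0,0,0,0,0,1]],
])

```text
clock: 16.85
eef_pos: [0.6543, -0.111, 0.127]
tool_rot: [-0.058, 0.998, 0.0, -0.001]
ft_force: [-0.6, -0.2, -0.1]
grip_width: 0.0857
```

```bash
python3 -c "
from h import *
st();fit('wrist',.656,-.112,.036,.048,.028,.023,'w13');plane(.656,-.112,.017,.022,.034,.05)
st()"
```

```text
t 16.85 tcp [ 0.6543 -0.111   0.127 ] F [-0.6 -0.2 -0.1] tiltfix [-0.01 -0.11] jaw 96.64 w 0.0857
1402 minc [ 0.6565 -0.1126] 0.0236 fit [ 0.6562 -0.1127  0.0228] 36 z 0.0415 tcp [ 0.6549 -0.1111  0.1276] d_cm [ 0.13 -0.16]
plane slope,z [ 0.0087 -0.0054  0.0415] 936
t 16.95 tcp [ 0.6544 -0.111   0.1267] F [-0.8  0.3 -0.1] tiltfix [-0.01 -0.11] jaw 96.64 w 0.0859
```

View pics/w13.png

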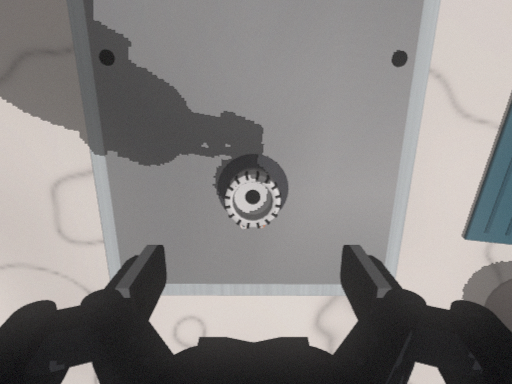

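Small crown is home at (253,198): top at 41.5 mm, level. Now the small black cap.

Emit:
move_arm([
  [[-0.4,4.8,0,0,0,0,1],[-0.5,4.8,0,0,0,0,1],[-0.5,4.8,0,0,0,0,1],[-0.5,4.8,0,0,0,0,1],[-0.5,4.8,0,0,0,0,1]],
])

```text
clock: 17.45
eef_pos: [0.6256, 0.1268, 0.1178]
tool_rot: [-0.05, 0.999, -0.001, -0.007]
ft_force: [-0.2, 0.5, -0.6]
grip_width: 0.0857
```

Emit:
move_arm([
  [[-0.5,4.8,0,0,0,0,1],[-0.5,4.8,0,0,0,0,1],[-0.5,4.8,-1,0,0,0,1],[-0.5,4.5,-1,0,0,0,1],[-0.3,2,-1,0,0,0,1]],
])

```text
clock: 17.95
eef_pos: [0.5962, 0.3456, 0.0796]
tool_rot: [-0.052, 0.999, -0.002, -0.012]
ft_force: [-1.6, -1.4, 0.1]
grip_width: 0.0853
```

```bash
python3 -c "
from h import *
o=st(); print((np.array([.603,.359,.08])-o['eef_pos'])*100)"
```

```text
t 17.95 tcp [0.5962 0.3456 0.0796] F [-1.6 -1.4  0.1] tiltfix [ 0.32 -1.31] jaw 95.97 w 0.0853
[0.68388943 1.33758797 0.03857547]
```

Emit:
move_arm([
  [[0.7,0.8,0,0.3,-1.3,0.6,1],[0,0,0,0,0,0,1],[0,0,-1,0,0,0,1],[0,0,-1,0,0,0,1],[0,0,0,0,0,0,1]],
])

```text
clock: 18.45
eef_pos: [0.6006, 0.3517, 0.0518]
tool_rot: [-0.058, 0.998, -0.003, -0.004]
ft_force: [-0.7, 0.8, -0.3]
grip_width: 0.0852
```

```bash
python3 -c "
from h import *
st();fit('wrist',.603,.358,.017,.026,.029,.024,'w14')
st()"
```

```text
t 18.45 tcp [0.6006 0.3517 0.0518] F [-0.7  0.8 -0.3] tiltfix [ 0.38 -0.4 ] jaw 96.69 w 0.0852
4079 minc [0.6027 0.3577] 0.0243 fit [0.6027 0.3575 0.0236] 36 z 0.0217 tcp [0.601  0.3517 0.0526] d_cm [0.16 0.57]
t 18.5 tcp [0.601  0.3517 0.0526] F [0.4 0.5 0.4] tiltfix [ 0.36 -0.35] jaw 96.67 w 0.0855
```

View pics/w14.png

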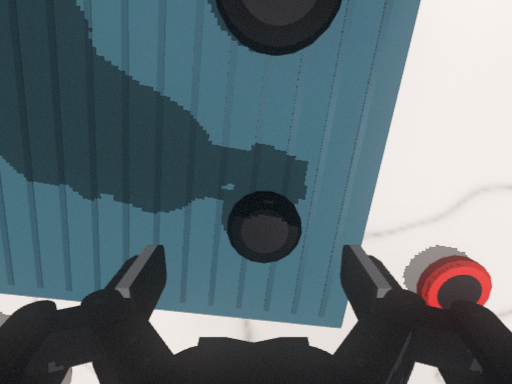

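Emit:
move_arm([
  [[0.2,0.75,-1,0.3,-0.3,0,1],[0,0.05,-1,0,0,0,1],[0,0.05,-1,0,0,0,1],[0,0,-0.6,0,0,0,1],[0,0,0,0,0,0,1]],
])

```text
clock: 19.0
eef_pos: [0.6047, 0.3588, 0.0145]
tool_rot: [-0.056, 0.998, 0.0, 0.0]
ft_force: [0.2, 0.7, -0.3]
grip_width: 0.0852
```

```bash
python3 -c "
from h import *
o=st(); print((np.array([.603,.359,.003])-o['eef_pos'])*100)"
```

```text
t 19.0 tcp [0.6047 0.3588 0.0145] F [ 0.2  0.7 -0.3] tiltfix [-0.01  0.05] jaw 96.47 w 0.0852
[-0.16544978  0.01908318 -1.14856543]
```

Emit:
move_arm([
  [[-0.15,0,-0.5,0,0,0,1],[0,0,-0.4,0,0,0,1],[0,0,-0.2,0,0,0,1],[0,0,0,0,0,0,1],[0,0,0,0,0,0,1]],
])

```text
clock: 19.5
eef_pos: [0.6031, 0.3592, 0.0029]
tool_rot: [-0.057, 0.998, 0.0, 0.001]
ft_force: [-0.3, -0.1, 0.1]
grip_width: 0.0849
```

```bash
python3 -c "
from h import *
o=st(); print((np.array([.603,.359,.003])-o['eef_pos'])*100);fit('wrist',.603,.358,.017,.026,.029,.024,'w15')"
```

```text
t 19.5 tcp [0.6031 0.3592 0.0029] F [-0.3 -0.1  0.1] tiltfix [-0.02  0.08] jaw 96.5 w 0.0849
[-0.00561985 -0.02368575  0.01355459]
7014 minc [0.603  0.3575] 0.0243 fit [0.6026 0.3575 0.0237] 36 z 0.0217 tcp [0.6031 0.3592 0.0029] d_cm [-0.04 -0.17]
```

Emit:
move_arm([
  [[0,0,0,0,0,0,0.3],[0,0,0,0,0,0,0.3],[0,0,0,0,0,0,0.3],[0,0,0,0,0,0,0.3],[0,0,0,0,0,0,0.3]],
])

```text
clock: 20.05
eef_pos: [0.6039, 0.3597, 0.0046]
tool_rot: [-0.057, 0.998, 0.001, 0.002]
ft_force: [-0.6, -0.2, -1.1]
grip_width: 0.0448
```

Emit:
move_arm([
  [[0,0,1,0,0,0,0.3],[0,0,4,0,0,0,0.3],[0,0,4,0,0,0,0.3],[0,0,0,0,0,0,0.3],[0,0,0,0,0,0,0.3]],
])

```text
clock: 20.55
eef_pos: [0.6016, 0.3582, 0.0966]
tool_rot: [-0.057, 0.998, -0.001, -0.001]
ft_force: [-0.1, 0.6, -1.7]
grip_width: 0.0448
```

```bash
python3 -c "
from h import *
o=st(); hand(.024,.014,.022,'w16')"
```

```text
t 20.55 tcp [0.6016 0.3582 0.0966] F [-0.1  0.6 -1.7] tiltfix [ 0.07 -0.07] jaw 96.5 w 0.0448
hand(tool)  [ 0.0021 -0.0018  0.0232] 30 world off mm [-1.84 -2.02 -0.  ] z 0.0168
  resid mm [-0.1 -0.1  0.2 -0.5  0.2 -0.6  0.6 -0.2  0.6  0.2 -0.2  0.2 -0.6 -0.1
 -0.4  0.3 -0.   0.4 -0.7  0.4  0.4 -0.1  0.5  0.2 -0.6 -0.1 -0.2 -0.
  0.4 -0.2]
```

View pics/w16.png

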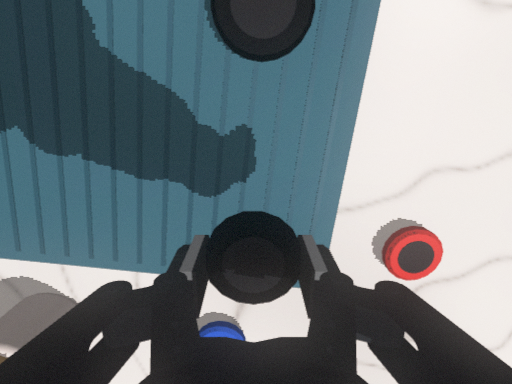

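Emit:
move_arm([
  [[0.3,-3,2,0,0,0,0.3],[0.4,-4.8,1,0,0,0,0.3],[0.5,-4.8,0,0,0,0,0.3],[0.5,-4.8,0,0,0,0,0.3],[0.5,-4.8,0,0,0,0,0.3]],
])

```text
clock: 21.1
eef_pos: [0.6192, 0.1373, 0.1209]
tool_rot: [-0.064, 0.998, -0.001, -0.004]
ft_force: [0.7, 0.3, -0.5]
grip_width: 0.0453
```

Emit:
move_arm([
  [[0.6,-4.8,0,0,0,0,0.3],[0.6,-4.8,0,0,0,0,0.3],[0.6,-4.8,0,0,0,0,0.3],[0.6,-4.8,0,0,0,0,0.3],[0.5,-3,0,0,0,0,0.3]],
])

```text
clock: 21.6
eef_pos: [0.6432, -0.0955, 0.1137]
tool_rot: [-0.063, 0.998, -0.001, -0.01]
ft_force: [0.5, 1.5, -0.4]
grip_width: 0.0451
```

Emit:
move_arm([
  [[0.4,-2,0,0,0,0,0.3],[0,0,0,0,0,0,0.3],[0,0,0,0,0,0,0.3],[0,0,0,0,0,0,0.3],[0,0,0,0,0,0,0.3]],
])

```text
clock: 22.1
eef_pos: [0.6434, -0.1205, 0.1072]
tool_rot: [-0.06, 0.998, 0.001, -0.015]
ft_force: [0.2, 1.0, -0.6]
grip_width: 0.0449
```

```bash
python3 -c "
from h import *
o=st(); print((np.array([.6572,-.1109,.0347])-o['eef_pos'])*100);hand(.024,.0155,.022,'w17');fit('wrist',.656,-.112,.036,.048,.028,.023);st()"
```

```text
t 22.1 tcp [ 0.6434 -0.1205  0.1072] F [ 0.2  1.  -0.6] tiltfix [ 0.03 -1.74] jaw 96.82 w 0.0449
[ 1.38305604  0.96133866 -7.24680695]
hand(tool)  [ 0.0021 -0.0015  0.0226] 30 world off mm [-1.88 -1.76  0.06] z 0.0175
  resid mm [ 0.   0.2  0.3 -0.1 -0.8  0.1  0.4 -0.2 -0.3  0.1 -0.3  0.4  0.   0.2
  0.2  0.2 -0.6  0.   0.4 -0.6  0.4 -0.3 -0.   0.1  0.1  0.5 -0.   0.
  0.1 -0.6]
638 minc [ 0.6508 -0.1121] 0.0224 fit [ 0.6559 -0.1127  0.0226] 19 z 0.0415 tcp [ 0.6436 -0.1204  0.1074] d_cm [1.24 0.77]
t 22.2 tcp [ 0.6436 -0.1204  0.1074] F [-0.1  0.  -0.6] tiltfix [ 0.04 -1.71] jaw 96.84 w 0.0448
```

View pics/w17.png

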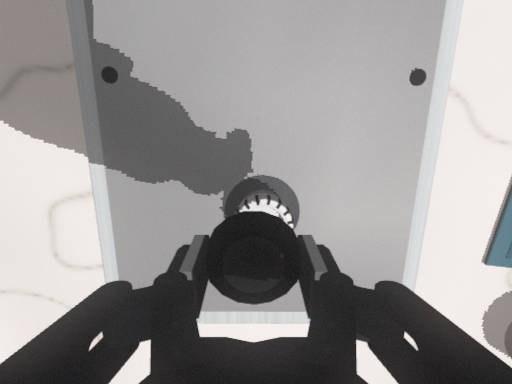

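Emit:
move_arm([
  [[1.4,0.95,-1,0,-1.7,0,0.3],[0,0,-1.5,0,0,0,0.3],[0,0,-1,0,0,0,0.3],[0,0,0,0,0,0,0.3],[0,0,0,0,0,0,0.3]],
])

```text
clock: 22.7
eef_pos: [0.6591, -0.1064, 0.0733]
tool_rot: [-0.063, 0.998, -0.001, 0.002]
ft_force: [0.4, -0.8, -0.5]
grip_width: 0.0446
```

```bash
python3 -c "
from h import *
o=st(); print((np.array([.6575,-.1110,.0347])-o['eef_pos'])*100)"
```

```text
t 22.7 tcp [ 0.6591 -0.1064  0.0733] F [ 0.4 -0.8 -0.5] tiltfix [0.05 0.21] jaw 97.18 w 0.0446
[-0.15505175 -0.45566884 -3.86054164]
```

Emit:
move_arm([
  [[-0.15,-0.45,-1,0,0.2,-0.5,0.3],[0,0,-0.8,0,0,0,0.3],[0,0,-0.5,0,0,0,0.3],[0,0,0,0,0,0,0.3],[0,0,0,0,0,0,0.3]],
])

```text
clock: 23.2
eef_pos: [0.6579, -0.1119, 0.0495]
tool_rot: [-0.058, 0.998, -0.001, 0.001]
ft_force: [0.1, -0.0, -1.3]
grip_width: 0.0451
```

```bash
python3 -c "
from h import *
o=st(); print((np.array([.6575,-.1110,.0347])-o['eef_pos'])*100)"
```

```text
t 23.2 tcp [ 0.6579 -0.1119  0.0495] F [ 0.1 -0.  -1.3] tiltfix [0.07 0.08] jaw 96.6 w 0.0451
[-0.03686255  0.08969654 -1.48137055]
```

Emit:
move_arm([
  [[-0.04,0.09,-0.5,0,0.1,0,0.3],[0,0,-0.4,0,0,0,0.3],[0,0,-0.3,0,0,0,0.3],[0,0,0,0,0,0,0.3],[0,0,0,0,0,0,0.3]],
])

```text
clock: 23.7
eef_pos: [0.6578, -0.111, 0.0369]
tool_rot: [-0.058, 0.998, -0.001, 0.0]
ft_force: [-0.2, -0.6, -0.5]
grip_width: 0.0456
```

```bash
python3 -c "
from h import *
o=st(); print((np.array([.6575,-.1110,.0347])-o['eef_pos'])*100)"
```

```text
t 23.7 tcp [ 0.6578 -0.111   0.0369] F [-0.2 -0.6 -0.5] tiltfix [0.08 0.02] jaw 96.6 w 0.0456
[-0.03400767 -0.0033282  -0.22364171]
```

Emit:
move_arm([
  [[-0.03,0,-0.15,0,0,0,0.3],[0,0,-0.1,0,0,0,0.3],[0,0,0,0,0,0,0.3],[0,0,0,0,0,0,0.3],[0,0,0,0,0,0,0.3]],
])

```text
clock: 24.2
eef_pos: [0.6579, -0.111, 0.0348]
tool_rot: [-0.058, 0.998, -0.001, 0.001]
ft_force: [0.2, -0.4, -0.8]
grip_width: 0.0449
```

```bash
python3 -c "
from h import *
o=st(); print((np.array([.6575,-.1110,.0347])-o['eef_pos'])*100);hand(.024,.014,.022)"
```

```text
t 24.2 tcp [ 0.6579 -0.111   0.0348] F [ 0.2 -0.4 -0.8] tiltfix [0.08 0.07] jaw 96.6 w 0.0449
[-0.03675235 -0.00110152 -0.00616124]
hand(tool)  [ 0.0012 -0.0008  0.0234] 30 world off mm [-1.11 -0.98 -0.  ] z 0.0174
  resid mm [-0.3 -0.2 -0.7  0.5  0.4 -0.1 -0.3 -0.1 -0.4  0.3 -0.4  0.2  0.   0.2
  0.   0.5  0.1  0.4  0.6 -0.   0.7 -0.3  0.7 -0.2 -0.1 -0.2  0.1 -0.8
 -0.3 -0.4]
```

Emit:
move_arm([
  [[0,0,-0.05,0,0,0,0.3],[0,0,0,0,0,0,1],[0,0,0,0,0,0,1],[0,0,0,0,0,0,1],[0,0,0,0,0,0,1]],
])

```text
clock: 24.75
eef_pos: [0.6585, -0.1111, 0.0351]
tool_rot: [-0.058, 0.998, -0.001, 0.001]
ft_force: [0.7, -1.4, 0.4]
grip_width: 0.0853
```

Emit:
move_arm([
  [[0,0,3,0,0,0,1],[0,0,4,0,0,0,1],[0,0,2,0,0,0,1],[0,0,0,0,0,0,1],[0,0,0,0,0,0,1]],
])

```text
clock: 25.25
eef_pos: [0.6566, -0.1108, 0.1259]
tool_rot: [-0.058, 0.998, -0.001, -0.0]
ft_force: [-0.5, 0.3, -0.5]
grip_width: 0.0855
```

```bash
python3 -c "
from h import *
st();fit('wrist',.656,-.112,.046,.058,.028,.024,'w18');plane(.656,-.112,.0,.021,.046,.06)
st()"
```

```text
t 25.25 tcp [ 0.6566 -0.1108  0.1259] F [-0.5  0.3 -0.5] tiltfix [ 0.07 -0.04] jaw 96.59 w 0.0855
2826 minc [ 0.6572 -0.1125] 0.0242 fit [ 0.6569 -0.1126  0.0236] 36 z 0.0516 tcp [ 0.6567 -0.1108  0.1258] d_cm [ 0.03 -0.18]
plane slope,z [ 0.0091 -0.0025  0.0518] 2268
t 25.35 tcp [ 0.6562 -0.1107  0.1251] F [-1.  -0.5 -0. ] tiltfix [ 0.05 -0.12] jaw 96.59 w 0.0851
```

View pics/w18.png

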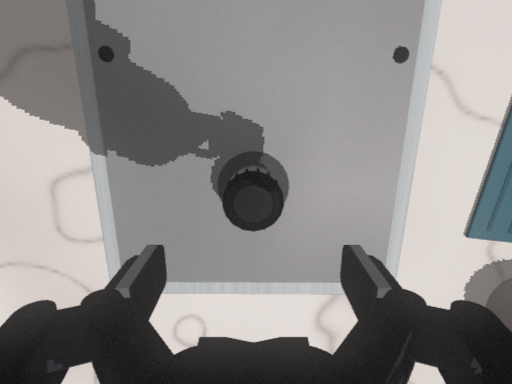

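Small cap is flat at (253,201), top at 51.8 mm, within 1 mm of centre. Now the large cap.

Emit:
move_arm([
  [[-1.8,4.5,0,0,0,0,1],[-1.8,4.5,0,0,0,0,1],[-1.8,4.5,0,0,0,0,1],[-1.8,4.5,0,0,0,0,1],[-1.8,4.5,0,0,0,0,1]],
])

```text
clock: 25.85
eef_pos: [0.5602, 0.1127, 0.1147]
tool_rot: [-0.05, 0.999, -0.001, -0.007]
ft_force: [0.6, 0.6, -0.3]
grip_width: 0.0853
```

Emit:
move_arm([
  [[-1.8,4.5,0,0,0,0,1],[-1.8,4.5,0,0,0,0,1],[-1.8,4.5,0,0,0,0,1],[-1.8,4.5,-1,0,0,0,1],[-1,2.5,-1,0,0,0,1]],
])

```text
clock: 26.35
eef_pos: [0.4696, 0.323, 0.0877]
tool_rot: [-0.052, 0.999, -0.003, -0.012]
ft_force: [0.6, 0.6, -0.2]
grip_width: 0.0856
```

```bash
python3 -c "
from h import *
o=st(); print((np.array([.467,.349,.06])-o['eef_pos'])*100)"
```

```text
t 26.35 tcp [0.4696 0.323  0.0877] F [ 0.6  0.6 -0.2] tiltfix [ 0.37 -1.37] jaw 95.92 w 0.0856
[-0.26017687  2.59736337 -2.76956901]
```

Emit:
move_arm([
  [[-0.2,2.4,-0.5,0.4,-1.4,0.7,1],[0,0,-1,0,0,0,1],[0,0,-1,0,0,0,1],[0,0,0,0,0,0,1],[0,0,0,0,0,0,1]],
])

```text
clock: 26.85
eef_pos: [0.4605, 0.3472, 0.0528]
tool_rot: [-0.061, 0.998, -0.004, -0.006]
ft_force: [0.9, 0.0, -0.2]
grip_width: 0.0854
```

```bash
python3 -c "
from h import *
st();fit('wrist',.467,.347,.017,.026,.039,.034,'w19')
st()"
```

```text
t 26.85 tcp [0.4605 0.3472 0.0528] F [ 0.9  0.  -0.2] tiltfix [ 0.5  -0.65] jaw 97.0 w 0.0854
8032 minc [0.4667 0.3474] 0.0342 fit [0.4665 0.3476 0.0336] 36 z 0.0217 tcp [0.4604 0.3469 0.0527] d_cm [0.61 0.06]
t 26.9 tcp [0.4604 0.3469 0.0527] F [ 0.3  0.  -0.3] tiltfix [ 0.52 -0.66] jaw 96.98 w 0.0854
```

View pics/w19.png

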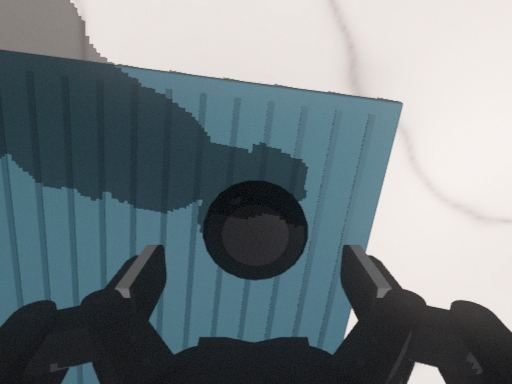

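Emit:
move_arm([
  [[0.6,0.25,-1,0.5,-0.6,-0.3,1],[0,0,-1.2,0,0,0,1],[0,0,-1,0,0,0,1],[0,0,-0.5,0,0,0,1],[0,0,0,0,0,0,1]],
])

```text
clock: 27.4
eef_pos: [0.469, 0.3466, 0.0153]
tool_rot: [-0.055, 0.998, 0.0, 0.0]
ft_force: [-0.1, 0.0, 1.2]
grip_width: 0.0853
```

```bash
python3 -c "
from h import *
o=st(); print((np.array([.467,.349,.000])-o['eef_pos'])*100)"
```

```text
t 27.4 tcp [0.469  0.3466 0.0153] F [-0.1  0.   1.2] tiltfix [-0.04  0.03] jaw 96.33 w 0.0853
[-0.20152122  0.23788563 -1.52853824]
```

Emit:
move_arm([
  [[-0.2,0.22,-0.4,0,0,0.2,1],[0,0,-0.5,0,0,0,1],[0,0,-0.3,0,0,0,1],[0,0,-0.1,0,0,0,1],[0,0,0,0,0,0,1]],
])

```text
clock: 27.9
eef_pos: [0.467, 0.3495, 0.0019]
tool_rot: [-0.057, 0.998, 0.001, 0.001]
ft_force: [0.6, -0.5, 0.3]
grip_width: 0.0855
```

```bash
python3 -c "
from h import *
o=st(); print((np.array([.467,.349,.000])-o['eef_pos'])*100);fit('wrist',.467,.347,.017,.026,.039,.034,'w20')"
```

```text
t 27.9 tcp [0.467  0.3495 0.0019] F [ 0.6 -0.5  0.3] tiltfix [-0.07  0.07] jaw 96.58 w 0.0855
[ 0.00424293 -0.05422933 -0.18563418]
14291 minc [0.4666 0.3478] 0.0343 fit [0.4663 0.3477 0.0337] 36 z 0.0217 tcp [0.467  0.3496 0.0019] d_cm [-0.07 -0.19]
```

Emit:
move_arm([
  [[-0.05,-0.03,-0.2,0,0,0,1],[0,0,0,0,0,0,0.5],[0,0,0,0,0,0,0.5],[0,0,0,0,0,0,0.5],[0,0,0,0,0,0,0.5]],
])

```text
clock: 28.45
eef_pos: [0.467, 0.3496, 0.0012]
tool_rot: [-0.057, 0.998, 0.001, 0.001]
ft_force: [-0.8, 0.5, -1.8]
grip_width: 0.0652
```

Emit:
move_arm([
  [[0,0,0,0,0,0,0.5],[0,0,2,0,0,0,0.5],[0,0,4,0,0,0,0.5],[0,0,4,0,0,0,0.5],[0,0,1,0,0,0,0.5]],
])

```text
clock: 28.95
eef_pos: [0.4629, 0.3464, 0.1089]
tool_rot: [-0.057, 0.998, -0.002, -0.004]
ft_force: [0.5, 0.4, -3.0]
grip_width: 0.0649
```

```bash
python3 -c "
from h import *
o=st(); hand(.034,.016,.026,'w21')"
```

```text
t 28.95 tcp [0.4629 0.3464 0.1089] F [ 0.5  0.4 -3. ] tiltfix [ 0.3  -0.42] jaw 96.58 w 0.0649
hand(tool)  [ 0.0008 -0.0013  0.0333] 30 world off mm [-0.64 -1.35  0.01] z 0.0209
  resid mm [ 0.3 -0.1 -0.5 -0.   0.4  0.2 -0.2 -0.2 -0.   0.  -0.1  0.1 -0.1 -0.1
  0.   0.   0.3  0.1  0.3  0.3  0.  -0.1  0.2  0.1 -0.5 -0.2 -0.4 -0.1
  0.2  0.2]
```

View pics/w21.png

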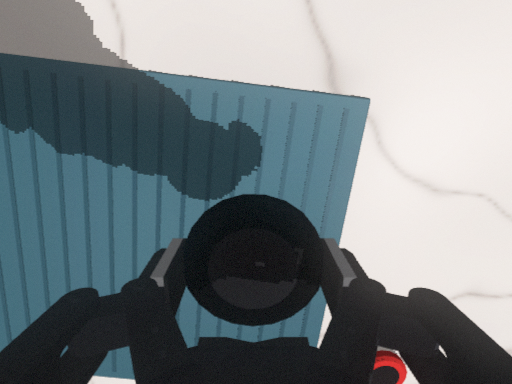

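Emit:
move_arm([
  [[-0.2,-4.5,1,0,0,0,0.5],[-0.3,-4.5,0,0,0,0,0.5],[-0.3,-4.5,0,0,0,0,0.5],[-0.3,-4.5,0,0,0,0,0.5],[-0.3,-4.5,0,0,0,0,0.5]],
])

```text
clock: 29.5
eef_pos: [0.4449, 0.1195, 0.1109]
tool_rot: [-0.063, 0.998, -0.003, -0.007]
ft_force: [1.4, 0.2, -1.8]
grip_width: 0.0651
```

Emit:
move_arm([
  [[-0.3,-4.5,0,0,0,0,0.5],[-0.3,-4.5,0,0,0,0,0.5],[-0.3,-4.5,0,0,0,0,0.5],[-0.3,-4.5,0,0,0,0,0.5],[-0.2,-3,0,0,0,0,0.5]],
])

```text
clock: 30.0
eef_pos: [0.4224, -0.0997, 0.1024]
tool_rot: [-0.063, 0.998, -0.003, -0.013]
ft_force: [0.5, -0.0, -2.9]
grip_width: 0.0652
```

```bash
python3 -c "
from h import *
o=st(); print((np.array([.4384,-.1355,.031])-o['eef_pos'])*100)"
```

```text
t 30.0 tcp [ 0.4224 -0.0997  0.1024] F [ 0.5 -0.  -2.9] tiltfix [ 0.38 -1.49] jaw 97.24 w 0.0652
[ 1.60147758 -3.58306167 -7.13678784]
```

Emit:
move_arm([
  [[1.6,-3.2,0,0.4,-1.5,-0.6,0.5],[0,0,0,0,0,0,0.5],[0,0,-1.5,0,0,0,0.5],[0,0,-1,0,0,0,0.5],[0,0,0,0,0,0,0.5]],
])

```text
clock: 30.5
eef_pos: [0.4322, -0.1358, 0.0691]
tool_rot: [-0.053, 0.999, 0.002, -0.006]
ft_force: [0.2, 0.1, -2.0]
grip_width: 0.0651
```

```bash
python3 -c "
from h import *
o=st(); print((np.array([.4384,-.1355,.031])-o['eef_pos'])*100);hand(.034,.016,.026,'w22')"
```

```text
t 30.5 tcp [ 0.4322 -0.1358  0.0691] F [ 0.2  0.1 -2. ] tiltfix [-0.23 -0.64] jaw 96.06 w 0.0651
[ 0.62101657  0.02734749 -3.80571708]
hand(tool)  [ 0.0009 -0.0014  0.0334] 30 world off mm [-0.73 -1.5   0.  ] z 0.0202
  resid mm [ 0.5 -0.3  0.3 -0.3 -0.8  0.2  0.3  0.2 -0.9 -0.1  0.2  0.3 -0.3  0.1
 -1.   0.1  0.6  0.4  0.2  0.1 -0.5 -0.1  0.4 -0.2  0.5 -0.3  0.2 -0.2
 -0.2 -0. ]
```

Emit:
move_arm([
  [[0.6,0.03,-0.6,-0.2,-0.6,0.5,0.5],[0,0,-0.8,0,0,0,0.5],[0,0,-0.6,0,0,0,0.5],[0,0,0,0,0,0,0.5],[0,0,0,0,0,0,0.5]],
])

```text
clock: 31.05
eef_pos: [0.4396, -0.1335, 0.0482]
tool_rot: [-0.06, 0.998, 0.0, 0.001]
ft_force: [-0.0, -0.2, -2.4]
grip_width: 0.0651
```

```bash
python3 -c "
from h import *
o=st(); print((np.array([.4384,-.1355,.031])-o['eef_pos'])*100)"
```

```text
t 31.05 tcp [ 0.4396 -0.1335  0.0482] F [-0.  -0.2 -2.4] tiltfix [-0.01  0.06] jaw 96.85 w 0.0651
[-0.11683021 -0.19622136 -1.72284061]
```

Emit:
move_arm([
  [[-0.12,-0.2,-0.5,0,0,-0.2,0.5],[0,0,-0.4,0,0,0,0.5],[0,0,-0.3,0,0,0,0.5],[0,0,0,0,0,0,0.5],[0,0,0,0,0,0,0.5]],
])

```text
clock: 31.55
eef_pos: [0.4387, -0.1361, 0.0358]
tool_rot: [-0.058, 0.998, -0.0, 0.001]
ft_force: [0.6, -0.2, -2.4]
grip_width: 0.0648
```

```bash
python3 -c "
from h import *
o=st(); print((np.array([.4384,-.1355,.031])-o['eef_pos'])*100)"
```

```text
t 31.55 tcp [ 0.4387 -0.1361  0.0358] F [ 0.6 -0.2 -2.4] tiltfix [0.02 0.13] jaw 96.61 w 0.0648
[-0.02736335  0.05563487 -0.47566698]
```

Emit:
move_arm([
  [[-0.03,0.05,-0.25,0,0.1,0,0.5],[0,0,-0.15,0,0,0,0.5],[0,0,-0.1,0,0,0,0.5],[0,0,0,0,0,0,0.5],[0,0,0,0,0,0,0.5]],
])

```text
clock: 32.05
eef_pos: [0.4388, -0.1357, 0.0311]
tool_rot: [-0.058, 0.998, -0.0, 0.001]
ft_force: [0.4, 0.2, -1.9]
grip_width: 0.0652
```

```bash
python3 -c "
from h import *
o=st(); print((np.array([.4384,-.1355,.031])-o['eef_pos'])*100)"
```

```text
t 32.05 tcp [ 0.4388 -0.1357  0.0311] F [ 0.4  0.2 -1.9] tiltfix [0.05 0.09] jaw 96.6 w 0.0652
[-0.0400324   0.01986355 -0.01385657]
```

Emit:
move_arm([
  [[-0.02,0,-0.07,0,0,0,0.5],[0,0,0,0,0,0,0.5],[0,0,0,0,0,0,1],[0,0,0,0,0,0,1],[0,0,0,0,0,0,1]],
])

```text
clock: 32.55
eef_pos: [0.4399, -0.136, 0.0315]
tool_rot: [-0.058, 0.998, -0.001, 0.002]
ft_force: [-0.2, -0.1, 0.5]
grip_width: 0.0851
```

Emit:
move_arm([
  [[0,0,0,0,0,0,1],[0,0,3,0,0,0,1],[0,0,4,0,0,0,1],[0,0,3,0,0,0,1],[0,0,0,0,0,0,1]],
])

```text
clock: 33.05
eef_pos: [0.4382, -0.1355, 0.1335]
tool_rot: [-0.058, 0.998, -0.0, 0.0]
ft_force: [0.4, -0.1, -0.1]
grip_width: 0.0855
```

Emit:
move_arm([
  [[0,0,0,0,0,0,1],[0,0,0,0,0,0,1],[0,0,0,0,0,0,1],[0,0,0,0,0,0,1],[0,0,0,0,0,0,1]],
])

```text
clock: 33.55
eef_pos: [0.436, -0.1349, 0.1301]
tool_rot: [-0.058, 0.998, 0.001, -0.002]
ft_force: [0.3, -0.1, 0.9]
grip_width: 0.0854
```

```bash
python3 -c "
from h import *
st();fit('wrist',.438,-.137,.046,.058,.039,.034,'w23');plane(.438,-.137,.0,.03,.046,.06)
cam('top','top1');cam('scene','scene1')
for n in('top','scene'):
  bot.camera(n)
  for t in['cap_large','cap_small','jar_white','jar_black','soap']: print(n,t,[(np.round(x['at'],3).tolist(),round(x['confidence'],2)) for x in bot.find_in(n,t)][:2])
st()"
```

```text
t 33.55 tcp [ 0.436  -0.1349  0.1301] F [ 0.3 -0.1  0.9] tiltfix [-0.07 -0.28] jaw 96.61 w 0.0854
5449 minc [ 0.439  -0.1367] 0.0344 fit [ 0.4386 -0.1372  0.0336] 36 z 0.0517 tcp [ 0.4359 -0.1348  0.13  ] d_cm [ 0.27 -0.24]
plane slope,z [ 0.0007 -0.0006  0.0518] 4386
top cap_large [([0.458, -0.121, 0.057], 0.61)]
top cap_small [([0.657, -0.114, 0.053], 0.57), ([0.747, 0.339, 0.018], 0.57)]
top jar_white [([0.745, 0.176, 0.08], 0.6)]
top jar_black [([0.473, -0.441, 0.076], 0.7)]
top soap [([0.584, -0.419, 0.097], 0.91)]
scene cap_large [([0.441, -0.133, 0.054], 0.54)]
scene cap_small [([0.662, -0.109, 0.054], 0.67), ([0.639, 0.495, 0.016], 0.6)]
scene jar_white [([0.771, 0.189, 0.078], 0.85)]
scene jar_black [([0.494, -0.436, 0.062], 0.96)]
scene soap [([0.6, -0.421, 0.084], 0.68)]
t 34.35 tcp [ 0.4367 -0.135   0.131 ] F [-0.   0.8 -0.5] tiltfix [-0.04 -0.16] jaw 96.61 w 0.0857
```

View pics/w23.png

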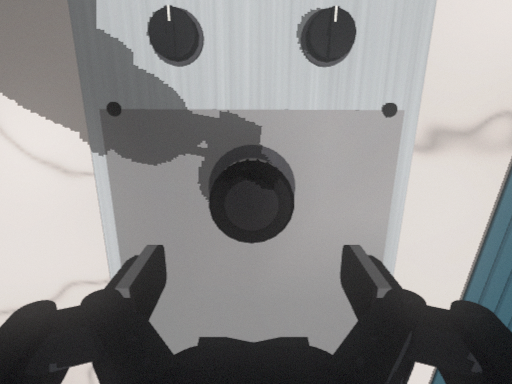

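View pics/scene1.png

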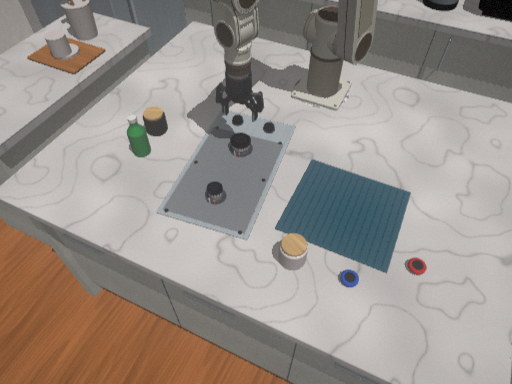

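Large cap seats flat at (251,201), top at 51.8 mm. The scene picture shows both burners complete, at (240,145) and (215,192), with the bystanders and decoys where they were. Handing in.

```bash
python3 -c "
from workcell import bot
print(bot.job_done())"
```

```text
the job is handed in; nothing more can be done
None
```

Both burners are back together and the job is handed in, at about 34 s of the 99 s allowed. Both crowns went in first, then the small cap, then the large cap.

| Part | Top height measured (expected) | Off centre | Tilt |
|---|---|---|---|
| Large crown | 41.7 mm (42) | under 0.5 mm | under 0.01 rad |
| Small crown | 41.5 mm (42) | under 0.5 mm | about 0.01 rad |
| Large cap | 51.8 mm (52) | about 1 mm | under 0.01 rad |
| Small cap | 51.8 mm (52) | about 1 mm | about 0.01 rad |

The last pictures show the gripper clear of the large cap, about 7 cm above it, and the jars, the soap bottle and the red and blue look-alikes where they were.

Some readings disagreed:
- **Wrist camera offset:** it read 1 to 2 mm low in y compared with the fingers. I corrected for this by measuring both the held part and its target with that camera.
- **Large cap in the top view:** the network placed it about 2 cm off, probably because the gripper was partly in the way. The wrist and scene cameras both showed it on its crown.
- **Jars and soap bottle:** the scene camera put them about 2 to 3 cm from where the top camera had them at the start. The top camera itself had them within about 6 mm of their starting positions.

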